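# Line up the canisters by height

## Robot

A 6-joint arm with a two-finger parallel gripper is mounted at the origin on the work surface. World frame = base frame: x ahead of the robot, y to its left, z up, the work surface at z = 0. Lengths are in mm, angles in rad, forces in N, time in s.
With the tool pointing down it reaches from about 350 to 775 mm from the base axis. Payload 7.3 kg.
Tool frame: the origin (TCP) lies on the centre line of the jaws, within the pads' length; the fingertips stand 22 mm ahead of it and the grasp point (between the pads) lies 3 mm ahead of it (bot.finger_overhang is the distance from the TCP to the fingertips, in mm); y points along the fingers, z is the direction in which the jaws open and shut, and the axes are right-handed (so a half turn about y gives the same grasp; the last joint's range is limited). The gripper opens to 92 mm and grips with 3 to 60 N. Pads are 19 mm wide; open, the fingers measure 130 mm over their backs; the gripper's body (75 mm by 190 mm) begins 47 mm behind the grasp point.
Start: joints at [1.045, 0.342, 1.524, -0, 1.275, -0.146], TCP at [194.622, 487.612, 248.741] pointing down, gripper open.
Joint ranges: [-2.53, 2.53], [-0.77, 2.02], [0.04, 2.7], [-1, 4.14], [0.28, 2.66], [-3.11, 3.11]. Speed limits (rad/s): [2.57, 2.57, 3.14, 3.14, 3.14, 3.14].

## Interface

Orientations are given as [roll, pitch, yaw] about the fixed x, y, z axes, in that order (R = Rz(yaw) Ry(pitch) Rx(roll)).
In Python, from plant import bot, viewer, find_in, spot_point gives the robot as it stands.
- The arm moves only by the tool send_rows, never from a script. Its argument "moves" is a list of rows, each a list of 3 entries, a list of its own where there are three numbers: the shift along the tool's x, y, z in mm, then the turn, a rotation vector about the tool's x, y, z in degrees, then the finger opening in mm, from 0 to 91.8. A call has 1 to 20 rows; each row shifts and turns the pose as measured when the row begins, along the tool's axes as they then stand; what a row does not reach is not made up. A row lasts 1/8 s, in which the tool goes at most 62.5 mm and 10.7 degrees, less where a joint would pass 70% of its speed; a pose out of reach is approached as far as the arm can. A call with a gripper value outside its range is refused whole. The fingers move at their own pace and stop on an object; the grip force is fixed at half the most. Time passes only in rows, so rows that do not move let the fingers close. It gives the time, the measured TCP pose, the force and the opening at its end, in the units of the state.
- bot.get_obs(): the state, without advancing time (a new reading comes with each control period).
- viewer.capture(name): name is "side" or "top" or "wrist"; returns the picture (384x512x3 uint8, blue, green, red); there is no depth.
- viewer.camera_model(name): a dict with "fx", "fy", "cx", "cy" (pixels), "rvec" (rotation vector, rad) and "tvec" (3), from world to camera coordinates, as OpenCV has them. Camera axes: x right, y down, z forward; pixel columns grow to the right and rows downward; lengths in mm; the calibration is good to about 2 mm. A picture is of the moment at which its call begins: read the wrist's pose just before it. camera_model takes no time and is no camera call; for the wrist camera it gives the pose at the moment of the call.
- bot.close_job(): hands the job in, once; it reports no verdict.
Trained networks look in the newest picture that a camera, given by its name, has taken for a name from the list of things; names that differ only in an ending like _2 or _b are one class to them, and where a whole thing is asked for, a point or a joint stands for the part that bears it (a point fixed in the world has none). Each returns a list of dicts, best first, with "conf" (0 to 1); they miss things now and then, are a little off and sometimes report something else, mostly with a low value. They report only what shows in the picture. A call takes as long as a camera call. They do not tell look-alikes from the thing itself.
- find_in(camera, thing): "extent" ([centre column, centre row, width, height] in pixels, round what is visible of it).
- spot_point(camera, thing): "point" ([column, row] in pixels: a listed point, or the origin of a listed thing).
The state is a dict: "time": time; "joint_positions": joint angles; "dq": joint speeds; "tau": joint torques, N m; "tool_pos": TCP position; "tcp_rot": TCP orientation; "contact_force": force on the tool from outside, world axes, zero at the start; "moment": the same for the moment, N m; "grip_width": finger opening in mm.
Only numpy, scipy, OpenCV 4.12 (cv2) and the standard library are available. Lean on these libraries where they do the work, as an engineer would, in place of code of your own. Each camera call takes 0.05 s, during which the arm holds its last target.

## Task

Stand the four cork-lidded ceramic canisters upright on the four round pads of the wooden board, one centred on each pad, in order of height: the tallest on the pad nearest the green caddy and the shortest on the pad farthest from it. Set each one down gently - do not drop it or tip it over - and leave the caddy and the bowl where they stand.

Things in the scene. Friction and masses are not known exactly. Their poses are not given: they have to be found in the camera images.
- canister_s: The tallest canister: white glazed ceramic canister, round and straight-sided, 60 mm in diameter, with a flat cork lid stuck fast in its top; 102 mm tall in all (ceramic up to 90 mm, cork, 53 mm in diameter, above). Loose, about 0.4 kg. Origin: centre of its underside; z up its axis.
- canister_r: The second tallest canister, the narrowest: white glazed ceramic canister, round and straight-sided, 50 mm in diameter, with a flat cork lid stuck fast in its top; 86 mm tall in all (ceramic up to 74 mm, cork, 43 mm in diameter, above). Loose, about 0.26 kg. Origin: centre of its underside; z up its axis.
- canister_q: The third tallest canister, the widest: white glazed ceramic canister, round and straight-sided, 66 mm in diameter, with a flat cork lid stuck fast in its top; 70 mm tall in all (ceramic up to 58 mm, cork, 59 mm in diameter, above). Loose, about 0.32 kg. Origin: centre of its underside; z up its axis.
- canister_p: The shortest canister: white glazed ceramic canister, round and straight-sided, 58 mm in diameter, with a flat cork lid stuck fast in its top; 54 mm tall in all (ceramic up to 42 mm, cork, 51 mm in diameter, above). Loose, about 0.22 kg. Origin: centre of its underside; z up its axis.
- pad_a: The robot's leftmost (+y end) of four alike fixed black rubber pads, 72 mm across, 3 mm thick, in a straight row 100 mm apart on a low brown wooden board. Origin: centre of its underside (its top, which carries a canister, is 3 mm above: 15 mm above the trolley top); z up, y along the row towards pad_a. The board is 12 mm thick; it reaches 45 mm from the row's line towards the robot.
- pad_b: The second from the left of four alike fixed black rubber pads, 72 mm across, 3 mm thick, in a straight row 100 mm apart on a low brown wooden board. Origin: centre of its underside (its top, which carries a canister, is 3 mm above: 15 mm above the trolley top); z up, y along the row towards pad_a.
- pad_c: The third from the left of four alike fixed black rubber pads, 72 mm across, 3 mm thick, in a straight row 100 mm apart on a low brown wooden board. Origin: centre of its underside (its top, which carries a canister, is 3 mm above: 15 mm above the trolley top); z up, y along the row towards pad_a.
- pad_d: The robot's rightmost (-y end) of four alike fixed black rubber pads, 72 mm across, 3 mm thick, in a straight row 100 mm apart on a low brown wooden board. Origin: centre of its underside (its top, which carries a canister, is 3 mm above: 15 mm above the trolley top); z up, y along the row towards pad_a. Behind the row, 70 mm from its line, the board has a lip 22 mm above the trolley top.
- caddy: Green plastic kerbside waste caddy, closed, about 205 x 225 mm and 200 mm tall with a grey clamp handle; it stands beyond one end of the row, to the left or to the right (which one varies). Loose, 0.9 kg; not to be moved. Origin: centre of its underside, z up.
- bowl: Blue-grey collapsible silicone bowl, 160 mm in diameter, 52 mm tall, standing beyond the other end of the row. Loose, light; not to be moved. Origin: centre of its underside, z up.
Things that resemble listed ones, but are neither listed nor needed, are in the scene too. Leave any pink, purple or yellow look-alike of the canister_q alone.

How it is judged:
By the outcome, as a careful person would: the job done as asked, in the order asked, and still so for the second after the job is handed in, with the robot touching nothing.
It also fails if it takes over 104 s, if anything falls off the work surface, if the arm or the gripper's body presses on something with over 40 N, if the wrist force passes 120 N, or if a joint passes its speed limit or range.

## Working session

There is one attempt and no reset: what is moved stays moved. The work goes in short steps, Python scripts to look and compute and a tool call to move; the robot and the scene stay as the last step left them, time stands still between calls to the robot, and variables do not carry over. Pictures are saved under pics/ and viewed, and the job is handed in when it is done.

Besides the shell and the picture viewer there is one more tool, called after "Emit:" by a JSON object that holds its "fn" and its "kwargs", one argument or row to a line. send_rows: Moves the arm, as the interface text tells. Its arguments: {"type":"object","properties":{"moves":{"type":"array","items":{"type":"array"}}},"required":["moves"]}

```bash
ls; mkdir -p pics; python3 - <<'E'
from plant import bot, viewer, find_in, spot_point
import cv2
print(bot.get_obs())
for n in ("side","top","wrist"):
    im=viewer.capture(n); cv2.imwrite(f"pics/{n}0.png",im)
    m=viewer.camera_model(n); print(n,m)
    print([(d['extent'],round(d['conf'],2)) for d in find_in(n,"canister_q")])
E
```

```text
pics
{'time': 0.0, 'joint_positions': array([ 1.04498043e+00,  3.42728662e-01,  1.52499655e+00,  2.51798267e-05,
        1.27537630e+00, -1.46068461e-01]), 'dq': array([-0.00016453, -0.00162484, -0.0005528 ,  0.00083135,  0.00044362,
       -0.00033211]), 'tau': array([ 1.00502239e-03, -4.31234658e+01, -2.44226503e+01,  7.18686660e-02,
        5.58083807e-02, -1.23327836e-04]), 'tool_pos': array([194.43498099, 487.28356967, 248.04899006]), 'tcp_rot': array([-1.57228561e+00,  2.43434429e-04, -3.79754963e-01]), 'contact_force': array([0.13438013, 0.4926241 , 0.05109009]), 'moment': array([-0.02602541, -0.01572227,  0.04988646]), 'grip_width': 91.54950410389353}
side {'fx': 497.41861315127085, 'fy': 497.41861315127085, 'cx': 242.54697003502002, 'cy': 192.52692484227097, 'rvec': array([ 0.96913697, -2.34975493,  1.14369825]), 'tvec': array([ 361.63481803,  243.9007052 , 1405.44232761])}
[([270.6, 191.2, 18.2, 27.2], 0.85), ([294.5, 202.7, 19.3, 28.8], 0.84), ([239.4, 211.8, 23.4, 18.2], 0.83), ([263.7, 228.9, 24.6, 27.8], 0.82), ([326.6, 198.6, 18.5, 29.1], 0.81), ([297.1, 174.2, 20.5, 31.8], 0.79), ([217.2, 225.8, 17.2, 12.6], 0.63)]
top {'fx': 457.71112667149913, 'fy': 457.71112667149913, 'cx': 254.4658314343617, 'cy': 188.10032746480493, 'rvec': array([ 2.15531175, -2.11071715,  0.22855139]), 'tvec': array([ -27.30093943,  494.53777384, 1434.91409351])}
[([274.3, 235.4, 19.6, 22.8], 0.77), ([226.5, 199.9, 17.6, 23.2], 0.69), ([226.4, 237.1, 22.7, 20.7], 0.62), ([301.1, 252.5, 25.6, 22.4], 0.59), ([186.8, 206.5, 16.5, 19.2], 0.58), ([272.6, 205.9, 22.1, 21.3], 0.58), ([312.9, 206.7, 23.4, 24.7], 0.57)]
wrist {'fx': 275.92500234855675, 'fy': 275.92500234855675, 'cx': 255.38572770627363, 'cy': 192.8835388280004, 'rvec': array([-2.3763454 , -1.61183518, -0.25191414]), 'tvec': array([-523.82758173,  -39.11896953,  393.23383435])}
[]
```

```bash
python3 - <<'E'
import cv2
for n,(x,y,w,h) in {"side":(130,100,260,190),"top":(120,120,270,200)}.items():
    im=cv2.imread(f"pics/{n}0.png"); c=cv2.resize(im[y:y+h,x:x+w],None,fx=2.9,fy=2.9,interpolation=cv2.INTER_CUBIC); cv2.imwrite(f"pics/{n}0c.png",c)
E
```

```text
(no output)
```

View pics/side0.png

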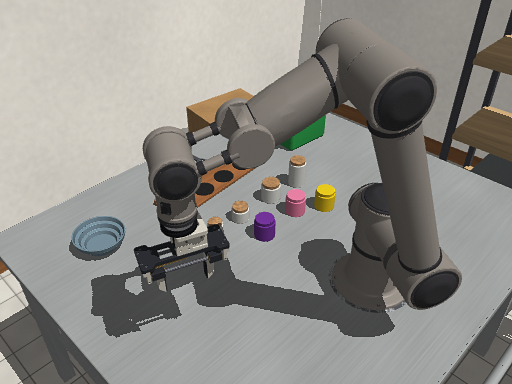

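View pics/top0.png

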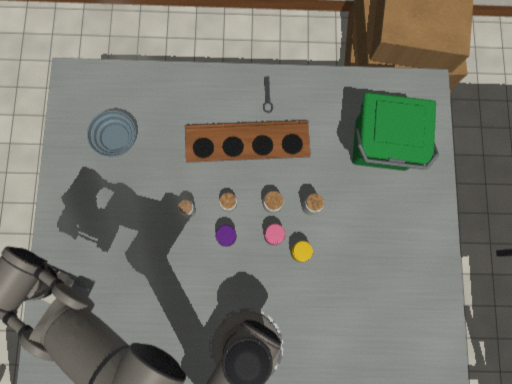

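View pics/wrist0.png

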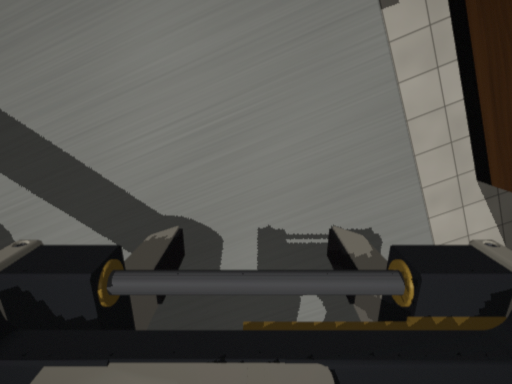

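```bash
echo
```

```text
(no output)
```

View pics/side0c.png

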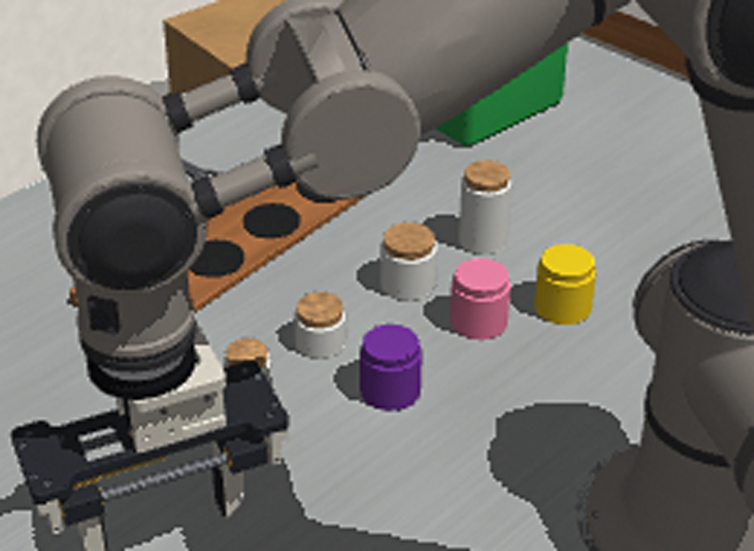

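View pics/top0c.png

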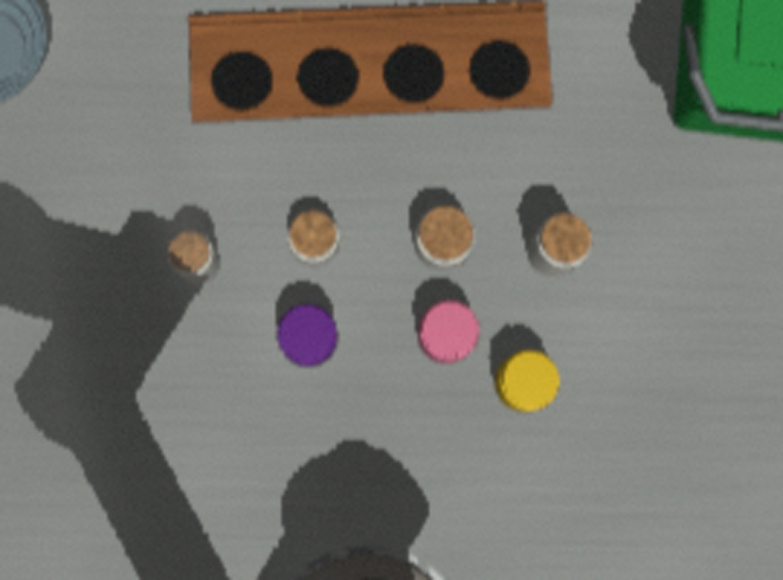

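The caddy is on the robot's right (-y), so s→pad_d, r→pad_c, q→pad_b, p→pad_a. The candidates in the top view are cork lids at (186,207), (228,201), (273,201) and (314,203). The purple (226,236), pink (275,234) and yellow (302,251) ones are the look-alikes.

```bash
cat > h.py <<'E'
import numpy as np, cv2
def ray(m,uv,z):
    R=cv2.Rodrigues(np.array(m['rvec']))[0]; t=np.array(m['tvec'])
    d=R.T@np.array([(uv[0]-m['cx'])/m['fx'],(uv[1]-m['cy'])/m['fy'],1]); c=-R.T@t
    s=(z-c[2])/d[2]; return c+s*d
def proj(m,P): return cv2.projectPoints(np.array(P,float).reshape(-1,3),np.array(m['rvec']),np.array(m['tvec']),np.array([[m['fx'],0,m['cx']],[0,m['fy'],m['cy']],[0,0,1]]),None)[0].reshape(-1,2)
E
python3 - <<'E'
from h import *
from plant import viewer
im=cv2.imread('pics/top0.png'); m=viewer.camera_model('top'); hsv=cv2.cvtColor(im,cv2.COLOR_BGR2HSV)
def comps(mask,x0,y0,x1,y1,amin):
    k=np.zeros_like(mask);k[y0:y1,x0:x1]=mask[y0:y1,x0:x1]
    n,l,s,c=cv2.connectedComponentsWithStats(k)
    return [(c[i],s[i]) for i in range(1,n) if s[i][4]>amin]
cork=cv2.inRange(hsv,(5,70,60),(22,255,255))
for c,s in comps(cork,170,180,340,225,40):
    print('cork',c.round(1),s, 'diam(z=70)',np.sqrt(4*s[4]/np.pi)*(1365/457.7), [ (z,ray(m,c,z)[:2].round(1)) for z in (54,70,86,102)])
pad=cv2.inRange(hsv,(0,0,0),(180,255,45))
for c,s in comps(pad,188,130,306,160,100): print('pad',c.round(1),s,ray(m,c,15).round(1))
s=viewer.camera_model('side'); print([ray(s,p,0).round() for p in [(217,232)]])
# caddy nearest corner
print(ray(m,(361,95),200),ray(m,(355,166),0), 'base check',proj(m,[0,0,0]))
E
```

```text
cork [273.4 199.6] [265 191  18  18 270] diam(z=70) 55.29535878645266 [(54, array([457.4, -78.3])), (70, array([454.7, -77.3])), (86, array([452.1, -76.2])), (102, array([449.4, -75.2]))]
cork [227.4 199.9] [220 192  16  17 201] diam(z=70) 47.70949580797532 [(54, array([453.1,  69. ])), (70, array([450.5,  68.4])), (86, array([447.9,  67.9])), (102, array([445.3,  67.3]))]
cork [314.7 201.4] [307 193  17  17 224] diam(z=70) 50.365228361853504 [(54, array([ 454.6, -211.5])), (70, array([ 452., -209.])), (86, array([ 449.4, -206.5])), (102, array([ 446.7, -203.9]))]
cork [184.8 206. ] [178 200  14  14 142] diam(z=70) 40.100609207148466 [(54, array([430.6, 204. ])), (70, array([428.2, 201.9])), (86, array([425.8, 199.9])), (102, array([423.4, 197.8]))]
pad [291.8 143.5] [282 134  20  19 288] [ 657.7 -140.9   15. ]
pad [232.6 146.1] [223 137  20  19 295] [643.4  58.5  15. ]
pad [262.2 144.9] [253 136  19  19 289] [650.2 -40.9  15. ]
pad [202.9 147.2] [193 138  20  19 293] [636.7 158.1  15. ]
[array([456., 171.,   0.])]
[ 760.9277472 -331.5353032  200.       ] [ 588.41403803 -357.91654734    0.        ] base check [[245.75733536 345.84875482]]
```

```bash
cat >> h.py <<'E'
from scipy.spatial.transform import Rotation as Ro
def plan(obs,tgt,yaw,grip,vmax=60,n=None):
    """tool-down straight move, rows in tool axes"""
    p=np.array(obs['tool_pos'],float); R=Ro.from_euler('xyz',obs['tcp_rot'])
    Rt=Ro.from_euler('xyz',[-np.pi/2,0,yaw]); tgt=np.array(tgt,float)
    rv=(R.inv()*Rt).as_rotvec(degrees=True)
    if n is None: n=int(max(1,np.ceil(np.linalg.norm(tgt-p)/vmax),np.ceil(np.linalg.norm(rv)/10)))
    rows=[]
    for i in range(n):
        k=n-i
        d=R.inv().apply((tgt-p)/k).round(1); r=((R.inv()*Rt).as_rotvec(degrees=True)/k).round(1)
        rows.append([d.tolist(),r.tolist(),grip]); p=p+R.apply(d); R=R*Ro.from_rotvec(r,degrees=True)
    return rows,p,R.as_euler('xyz')
E
python3 - <<'E'
from h import *
from plant import viewer,bot
m=viewer.camera_model('top')
for n,c in dict(purple=(226,236),pink=(275,234),yellow=(302.5,251)).items(): print(n,ray(m,c,70).round())
w=viewer.camera_model('wrist'); R=cv2.Rodrigues(w['rvec'])[0]; C=-R.T@w['tvec']; o=bot.get_obs()
Rt=Ro.from_euler('xyz',o['tcp_rot']); print('cam in tool',Rt.inv().apply(C-o['tool_pos']), Rt.inv().apply(R.T@[0,0,1]))
E
```

```text
purple [336.  70.  70.]
pink [346. -83.  70.]
yellow [ 295. -170.   70.]
cam in tool [ -84.0047214  -136.95496107   -0.56903161] [ 3.07456887e-01  9.51561753e-01 -7.02076662e-04]
```

```bash
python3 - <<'E'
from h import *
from plant import bot
o=bot.get_obs(); 
for r in plan(o,(425.8,199.9,140),-1.501,91)[0]: print(r)
E
```

```text
[[45.9, 15.5, -25.9], [0.0, 9.2, 0.0], 91]
[[49.5, 15.5, -18.2], [0.0, 9.2, 0.0], 91]
[[51.7, 15.5, -10.1], [0.0, 9.2, 0.0], 91]
[[52.7, 15.5, -1.7], [0.0, 9.2, 0.0], 91]
[[52.3, 15.5, 6.8], [0.0, 9.1, 0.0], 91]
[[50.6, 15.5, 14.9], [0.0, 9.2, 0.0], 91]
[[47.5, 15.6, 22.8], [0.0, 9.1, 0.0], 91]
```

Emit:
{"fn": "send_rows", "kwargs": {
  "moves": [
    [[45.9, 15.5, -25.9], [0, 9.2, 0], 91],
    [[49.5, 15.5, -18.2], [0, 9.2, 0], 91],
    [[51.7, 15.5, -10.1], [0, 9.2, 0], 91],
    [[52.7, 15.5, -1.7], [0, 9.2, 0], 91],
    [[52.3, 15.5, 6.8], [0, 9.1, 0], 91],
    [[50.6, 15.5, 14.9], [0, 9.2, 0], 91],
    [[47.5, 15.6, 22.8], [0, 9.1, 0], 91],
    [[0, 0, 0], [0, 0, 0], 91]
  ]
}}

```text
time: 1.3
tool_pos: [429.4, 189.9, 137.1]
tcp_rot: [-1.567, 0.004, -1.534]
contact_force: [-0.3, -0.1, 0.9]
grip_width: 91.0
```

```bash
cat > s.py <<'E'
from h import *
from plant import viewer,bot,find_in,spot_point
o=bot.get_obs(); print(round(o['time'],2),o['tool_pos'].round(1),o['tcp_rot'].round(3),round(o['grip_width'],1),o['contact_force'].round(1))
def show(t,yaw,grip,vmax=60,n=None):
    for r in plan(o,t,yaw,grip,vmax,n)[0]: print(r)
E
python3 - <<'E'
from s import *
for n in ('side','wrist'): cv2.imwrite(f'pics/{n}1.png',viewer.capture(n))
show((425.8,199.9,140),-1.501,91)
E
```

```text
1.3 [429.4 189.9 137.1] [-1.567  0.004 -1.534] 91.0 [-0.3 -0.1  0.9]
[[-10.1, -2.9, -3.3], [-0.2, -1.9, -0.2], 91]
```

View pics/side1.png

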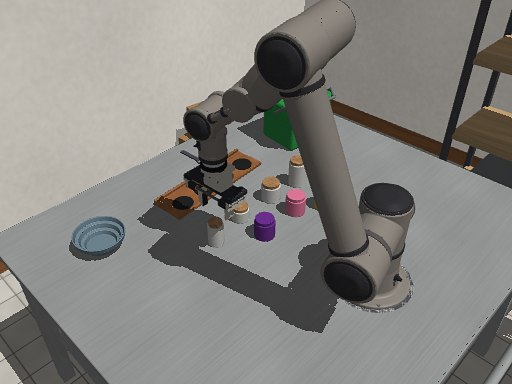

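View pics/wrist1.png

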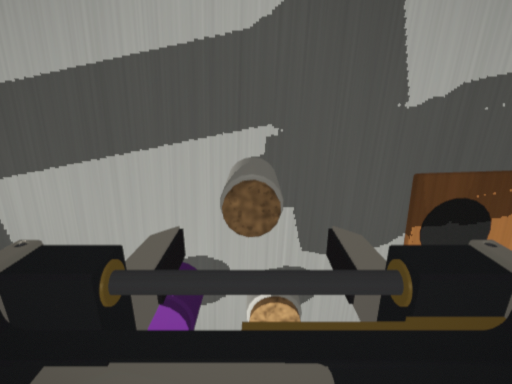

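```bash
python3 - <<'E'
from s import *
w=viewer.camera_model('wrist'); R=cv2.Rodrigues(w['rvec'])[0]; print(-R.T@w['tvec'],R)
print(ray(w,(252,208),86),ray(w,(275,314),54),proj(w,[425.8,199.9,86]),proj(w,o['tool_pos']))
s=viewer.camera_model('side');print(proj(s,[[425.8,199.9,86],[453,69,54],o['tool_pos']]))
E
```

```text
1.4 [428.  192.3 137.9] [-1.566  0.005 -1.529] 91.0 [-0.2  0.4 -0.1]
[423.25849838 274.74532235 275.28251705] [[ 0.99907855  0.0426576   0.00473131]
 [ 0.03921329 -0.95205959  0.30338896]
 [ 0.01744633 -0.30292387 -0.95285506]]
[424.74144864 202.85544842  86.        ] [451.79938877  80.88907715  54.        ] [[253.28089663 211.81152894]] [[256.40248672 258.34368953]]
[[215.30404425 220.14493135]
 [240.36872909 204.61024806]
 [215.8351776  205.18039008]]
```

```bash
cat >> s.py <<'E'
def corks(cam,z,box=None,amin=40,tag=None):
    o1=bot.get_obs(); m=viewer.camera_model(cam); im=viewer.capture(cam)
    if tag: cv2.imwrite(f'pics/{tag}.png',im)
    k=cv2.inRange(cv2.cvtColor(im,cv2.COLOR_BGR2HSV),(5,70,40),(22,255,255))
    n,l,s,c=cv2.connectedComponentsWithStats(k); out=[]
    for i in range(1,n):
        if s[i][4]<amin or (box and not(box[0]<c[i][0]<box[2] and box[1]<c[i][1]<box[3])): continue
        x,y,w,h,a=s[i]; P=ray(m,c[i],z); print(cam,c[i].round(1),(w,h,a),P[:2].round(1)); out.append(P)
    return out
E
python3 - <<'E'
from s import *
corks('wrist',86,(200,150,310,260))
corks('side',86,(200,200,230,240))
o=bot.get_obs(); print(o['tool_pos'])
show((425.5,201,140),-1.501,91); 
E
```

```text
1.4 [428.  192.3 137.9] [-1.566  0.005 -1.529] 91.0 [-0.2  0.4 -0.1]
wrist [251.8 209.4] (np.int32(58), np.int32(57), np.int32(2549)) [424.6 201.8]
side [214.7 222.1] (np.int32(14), np.int32(12), np.int32(135)) [420.4 207.3]
[427.56864412 193.43098843 138.40027133]
[[-8.8, -2.0, -2.1], [-0.3, -1.6, -0.3], 91]
```

Emit:
{"fn": "send_rows", "kwargs": {
  "moves": [
    [[-8.5, 0, -2.8], [-0.3, -1.6, -0.3], 91],
    [[0, 0, 0], [0, 0, 0], 91],
    [[0, 0, 0], [0, 0, 0], 91]
  ]
}}

```text
time: 1.88
tool_pos: [422.8, 205.2, 139.4]
tcp_rot: [-1.57, -0.0, -1.49]
contact_force: [-1.5, 0.5, -0.1]
grip_width: 91.0
```

```bash
python3 - <<'E'
from s import *
corks('wrist',86,(200,150,310,260))
show((425.0,201,53),-1.501,91,30)
E
```

```text
1.88 [422.8 205.2 139.4] [-1.57 -0.   -1.49] 91.0 [-1.5  0.5 -0.1]
wrist [258.  224.4] (np.int32(57), np.int32(55), np.int32(2411)) [424.5 202.1]
[[1.4, 28.8, 0.6], [-0.0, 0.2, 0.0], 91]
[[1.5, 28.8, 0.6], [-0.0, 0.2, 0.0], 91]
[[1.4, 28.8, 0.6], [-0.1, 0.2, 0.0], 91]
```

Emit:
{"fn": "send_rows", "kwargs": {
  "moves": [
    [[3.5, 20, 1.5], [0, 0.4, 0], 91],
    [[0, 22, 0], [0, 0, 0], 91],
    [[0, 22, 0], [0, 0, 0], 91],
    [[0, 12, 0], [0, 0, 0], 91],
    [[0, 0, 0], [0, 0, 0], 91]
  ]
}}

```text
time: 2.55
tool_pos: [425.6, 202.3, 62.3]
tcp_rot: [-1.567, 0.0, -1.496]
contact_force: [0.1, -0.2, 0.2]
grip_width: 91.1
```

```bash
python3 - <<'E'
from s import *
corks('wrist',86,(200,150,310,290),tag='w2')
E
```

```text
2.55 [425.6 202.3  62.3] [-1.567  0.    -1.496] 91.1 [ 0.1 -0.2  0.2]
wrist [254.7 257.3] (np.int32(80), np.int32(29), np.int32(1743)) [423.4 217.2]
```

View pics/w2.png

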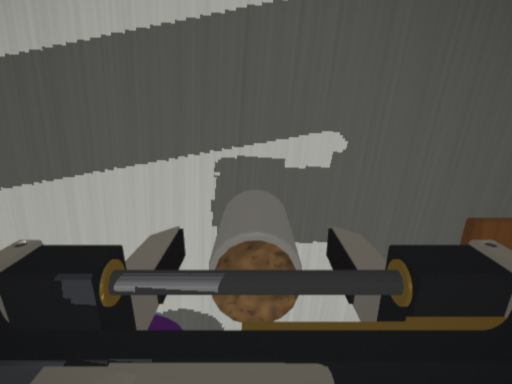

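The wrist view shows r's lid at (256,283), midway between the fingers. I'll lower a little and close.

Emit:
{"fn": "send_rows", "kwargs": {
  "moves": [
    [[0, 8, 0], [-0.2, 0, 0], 91],
    [[0, 0, 0], [0, 0, 0], 91],
    [[0, 0, 0], [0, 0, 0], 45],
    [[0, 0, 0], [0, 0, 0], 40],
    [[0, 0, 0], [0, 0, 0], 40],
    [[0, 0, 0], [0, 0, 0], 40],
    [[0, 0, 0], [0, 0, 0], 40]
  ]
}}

```text
time: 3.48
tool_pos: [426.5, 202.8, 56.2]
tcp_rot: [-1.567, 0.001, -1.496]
contact_force: [-2.4, 0.1, 2.2]
grip_width: 49.4
```

Emit:
{"fn": "send_rows", "kwargs": {
  "moves": [
    [[0, -15, 0], [0, 0, 0], 40],
    [[0, -30, 0], [0, 0, 0], 40],
    [[0, -40, 0], [0, 0, 0], 40],
    [[0, -40, 0], [0, 0, 0], 40],
    [[0, -15, 0], [0, 0, 0], 40]
  ]
}}

```text
time: 4.1
tool_pos: [424.4, 201.9, 197.3]
tcp_rot: [-1.574, -0.001, -1.496]
contact_force: [-0.7, 0.3, -1.6]
grip_width: 49.1
```

```bash
python3 - <<'E'
from s import *
show((650.0,-41,190),-1.501,40,35)
E
```

```text
4.1 [424.4 201.9 197.3] [-1.574e+00 -1.000e-03 -1.496e+00] 49.1 [-0.7  0.3 -1.6]
[[25.9, 0.7, 20.7], [0.0, 0.0, 0.0], 40]
[[25.9, 0.7, 20.7], [0.0, 0.0, 0.0], 40]
[[25.9, 0.7, 20.7], [0.0, 0.0, 0.0], 40]
[[25.9, 0.7, 20.7], [0.0, 0.0, 0.0], 40]
[[25.9, 0.7, 20.7], [0.0, 0.0, 0.0], 40]
[[25.9, 0.6, 20.7], [0.0, 0.1, 0.0], 40]
[[25.9, 0.7, 20.7], [0.0, 0.0, 0.0], 40]
[[25.9, 0.6, 20.7], [0.1, 0.1, 0.0], 40]
[[25.8, 0.7, 20.8], [0.0, 0.0, 0.0], 40]
[[25.9, 0.7, 20.7], [0.1, 0.1, 0.0], 40]
```

Emit:
{"fn": "send_rows", "kwargs": {
  "moves": [
    [[14, 0, 12], [0, 0, 0], 40],
    [[26, 0, 21], [0, 0, 0], 40],
    [[26, 0, 21], [0, 0, 0], 40],
    [[26, 0, 21], [0, 0, 0], 40],
    [[26, 0, 21], [0, 0, 0], 40],
    [[26, 0, 21], [0, 0, 0], 40],
    [[26, 0, 21], [0, 0, 0], 40],
    [[26, 0, 21], [0, 0, 0], 40],
    [[26, 0, 21], [0, 0, 0], 40],
    [[20, 0, 16], [0, 0, 0], 40],
    [[10, 0, 8], [0, 0, 0], 40],
    [[0, 0, 0], [0, 0, 0], 40],
    [[0, 0, 0], [0, 0, 0], 40]
  ]
}}

```text
time: 5.72
tool_pos: [652.1, -52.2, 178.1]
tcp_rot: [-1.595, 0.001, -1.499]
contact_force: [0.0, -0.2, -2.1]
grip_width: 49.5
```

```bash
python3 - <<'E'
from s import *
show((650.0,-41,100),-1.501,40,25)
cv2.imwrite('pics/t3.png',viewer.capture('top'))
cv2.imwrite('pics/w3.png',viewer.capture('wrist'))
E
```

```text
5.72 [652.1 -52.2 178.1] [-1.595e+00  1.000e-03 -1.499e+00] 49.5 [ 0.  -0.2 -2.1]
[[-2.8, 19.5, 0.2], [0.4, 0.0, -0.0], 40]
[[-2.8, 19.5, 0.0], [0.3, 0.0, -0.0], 40]
[[-2.8, 19.6, -0.1], [0.4, 0.1, -0.0], 40]
[[-2.8, 19.5, -0.2], [0.3, 0.0, -0.1], 40]
```

View pics/t3.png

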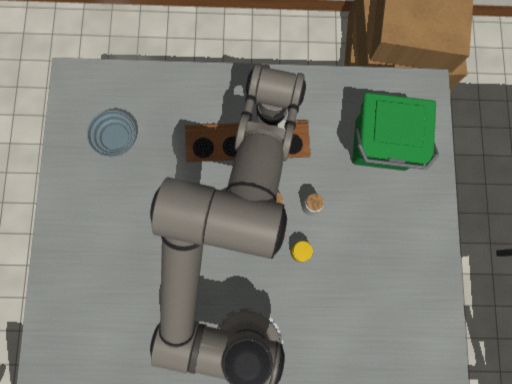

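View pics/w3.png

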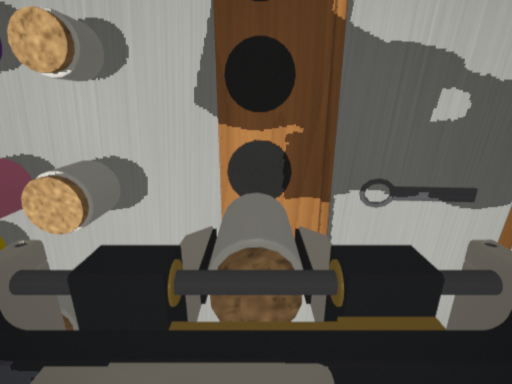

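```bash
python3 - <<'E'
from s import *
m=viewer.camera_model('wrist')
im=cv2.imread('pics/w3.png'); k=cv2.inRange(cv2.cvtColor(im,cv2.COLOR_BGR2HSV),(0,0,0),(180,255,50)); 
k[:, :220]=0;k[:,300:]=0;k[210:]=0
n,l,s,c=cv2.connectedComponentsWithStats(k)
for i in range(1,n):
    if s[i][4]>500:
        x,y,w,h,a=s[i]; print(c[i],s[i]); print(ray(m,c[i],15), ray(m,(x+w/2,y+h/2),15))
E
```

```text
5.83 [652.2 -51.9 178.5] [-1.595e+00  1.000e-03 -1.498e+00] 49.4 [ 1.  -0.7 -2.1]
[259.58509376  73.52195585] [ 225   36   71   76 4213]
[643.73506607  59.82612488  15.        ] [644.68634083  59.44977431  15.        ]
[259.69047619 168.93526786] [ 229  141   62   56 2688]
[651.47290766 -37.80612514  15.        ] [651.82212934 -37.85250243  15.        ]
```

Emit:
{"fn": "send_rows", "kwargs": {
  "moves": [
    [[-5, 15, -0.5], [0.6, 0, 0], 40],
    [[-4, 20, -0.5], [0.6, 0, 0], 40],
    [[-3, 20, 0], [0.3, 0, 0], 40],
    [[0, 15, 0], [0, 0, 0], 40],
    [[0, 5, 0], [0, 0, 0], 40],
    [[0, 0, 0], [0, 0, 0], 40]
  ]
}}

```text
time: 6.58
tool_pos: [649.6, -36.2, 104.8]
tcp_rot: [-1.563, -0.0, -1.493]
contact_force: [0.1, -0.8, -3.5]
grip_width: 49.3
```

```bash
python3 - <<'E'
from s import *
cv2.imwrite('pics/w4.png',viewer.capture('wrist'))
cv2.imwrite('pics/s4.png',viewer.capture('side'))
show((650.4,-40,72),-1.501,40,10)
E
```

```text
6.58 [649.6 -36.2 104.8] [-1.563 -0.    -1.493] 49.3 [ 0.1 -0.8 -3.5]
[[1.0, 8.2, 0.1], [-0.1, 0.1, 0.0], 40]
[[0.9, 8.2, 0.1], [-0.1, 0.1, 0.0], 40]
[[1.0, 8.2, 0.1], [-0.1, 0.1, 0.0], 40]
[[0.9, 8.2, 0.0], [-0.1, 0.1, 0.0], 40]
```

View pics/w4.png

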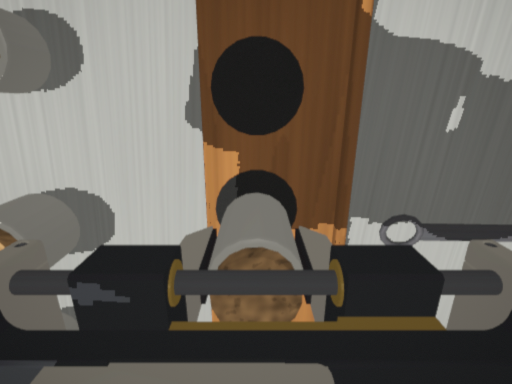

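Emit:
{"fn": "send_rows", "kwargs": {
  "moves": [
    [[2.5, 9, 0.3], [-0.3, 0.3, 0], 40],
    [[1, 9, 0.3], [0, 0, 0], 40],
    [[0.5, 8, 0], [0, 0, 0], 40],
    [[0, 4, 0], [0, 0, 0], 40],
    [[0, 0, 0], [0, 0, 0], 40],
    [[0, 0, 0], [0, 0, 0], 40]
  ]
}}

```text
time: 7.42
tool_pos: [651.5, -41.1, 73.9]
tcp_rot: [-1.567, -0.001, -1.5]
contact_force: [-0.6, 0.5, -2.4]
grip_width: 49.3
```

```bash
python3 - <<'E'
from s import *
cv2.imwrite('pics/w5.png',viewer.capture('wrist'))
show((650.4,-40,71.5),-1.501,40,10)
E
```

```text
7.42 [651.5 -41.1  73.9] [-1.567e+00 -1.000e-03 -1.500e+00] 49.3 [-0.6  0.5 -2.4]
[[-1.2, 2.4, -1.1], [-0.2, 0.1, 0.0], 40]
```

View pics/w5.png

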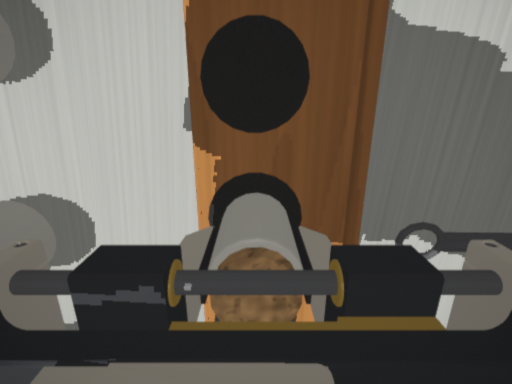

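```bash
python3 - <<'E'
from s import *
m=viewer.camera_model('wrist')
print(ray(m,(256,195),17.5),ray(m,(256,173.5),15),ray(m,(255,75),15))
E
```

```text
7.47 [651.6 -41.1  74. ] [-1.567e+00 -1.000e-03 -1.500e+00] 49.3 [-0.7  1.4 -2.6]
[650.28180704 -22.18882437  17.5       ] [649.16267164  -6.53200293  15.        ] [643.70822748  59.59111615  15.        ]
```

```bash
python3 - <<'E'
import cv2
im=cv2.imread('pics/w5.png')[150:300,180:340]; cv2.imwrite('pics/w5c.png',cv2.resize(im,None,fx=4,fy=4,interpolation=cv2.INTER_NEAREST))
E
```

```text
(no output)
```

View pics/w5c.png

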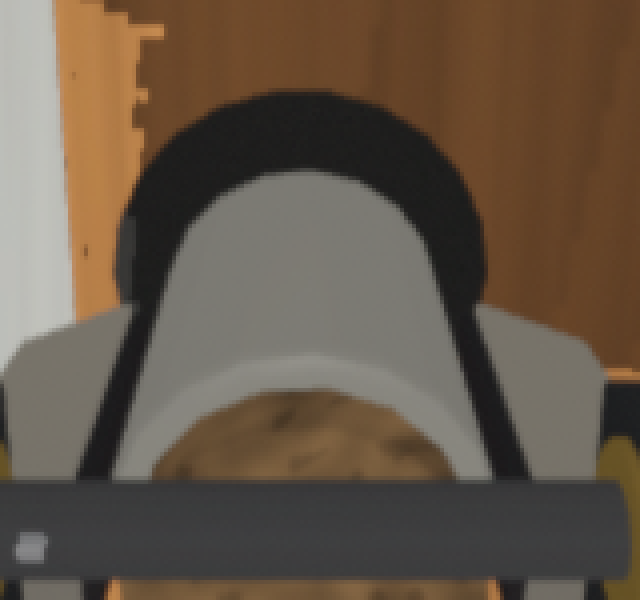

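Emit:
{"fn": "send_rows", "kwargs": {
  "moves": [
    [[-2.5, 0.5, -0.8], [0, 0, 0], 40],
    [[0, 1, 0], [0, 0, 0], 40],
    [[0, 0, 0], [0, 0, 0], 40]
  ]
}}

```text
time: 7.85
tool_pos: [650.8, -38.4, 73.0]
tcp_rot: [-1.565, -0.001, -1.5]
contact_force: [0.7, -0.2, -3.0]
grip_width: 49.0
```

```bash
python3 - <<'E'
from s import *
im=viewer.capture('wrist');cv2.imwrite('pics/w6.png',im); cv2.imwrite('pics/w6c.png',cv2.resize(im[150:300,180:340],None,fx=4,fy=4,interpolation=cv2.INTER_NEAREST))
E
```

```text
7.85 [650.8 -38.4  73. ] [-1.565e+00 -1.000e-03 -1.500e+00] 49.0 [ 0.7 -0.2 -3. ]
```

View pics/w6c.png

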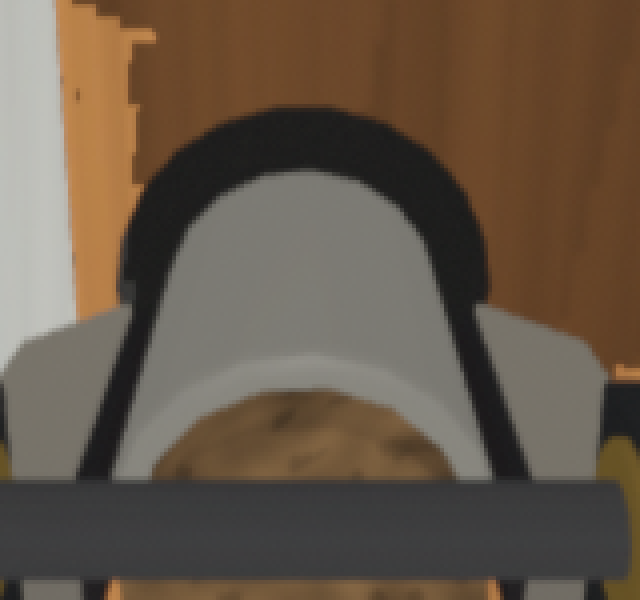

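Emit:
{"fn": "send_rows", "kwargs": {
  "moves": [
    [[-0.8, 1, 0], [0, 0, 0], 40],
    [[0, 1, 0], [0, 0, 0], 40],
    [[0, 1, 0], [0, 0, 0], 40]
  ]
}}

```text
time: 8.28
tool_pos: [650.9, -37.6, 71.2]
tcp_rot: [-1.565, -0.001, -1.5]
contact_force: [-4.2, -0.0, 9.0]
grip_width: 49.4
```

Contact is made: z 71.2 with 9 N up. I'll open and retreat.

Emit:
{"fn": "send_rows", "kwargs": {
  "moves": [
    [[0, 0, 0], [0, 0, 0], 52],
    [[0, 0, 0], [0, 0, 0], 70],
    [[0, 0, 0], [0, 0, 0], 91],
    [[0, 0, 0], [0, 0, 0], 91],
    [[0, -20, 0], [0, 0, 0], 91],
    [[0, -40, 0], [0, 0, 0], 91],
    [[0, -50, 0], [0, 0, 0], 91],
    [[0, -20, 0], [0, 0, 0], 91]
  ]
}}

```text
time: 9.28
tool_pos: [649.7, -37.6, 202.8]
tcp_rot: [-1.568, -0.001, -1.5]
contact_force: [-0.5, 0.3, -0.3]
grip_width: 90.7
```

```bash
python3 - <<'E'
from s import *
cv2.imwrite('pics/w7.png',viewer.capture('wrist'))
show((446.7,-202,145),-1.501,91,50)
E
```

```text
9.28 [649.7 -37.6 202.8] [-1.568e+00 -1.000e-03 -1.500e+00] 90.7 [-0.5  0.3 -0.3]
[[24.9, 9.5, -35.7], [-0.0, 0.0, 0.0], 91]
[[24.9, 9.5, -35.7], [-0.0, 0.0, 0.0], 91]
[[24.9, 9.5, -35.7], [-0.0, 0.0, 0.0], 91]
[[25.0, 9.6, -35.7], [-0.1, 0.0, 0.0], 91]
[[24.9, 9.6, -35.7], [-0.0, 0.0, 0.0], 91]
[[25.0, 9.6, -35.8], [-0.1, 0.1, 0.0], 91]
```

View pics/w7.png

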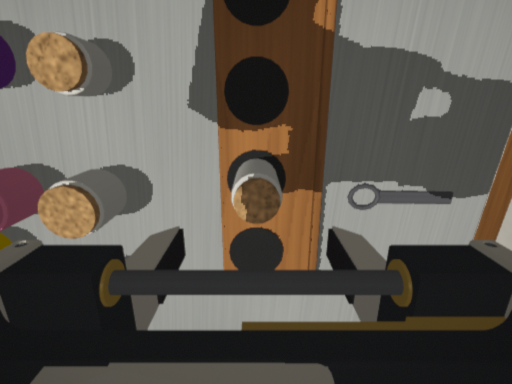

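Emit:
{"fn": "send_rows", "kwargs": {
  "moves": [
    [[24, 5, -35], [0, 0, 0], 91],
    [[25, 9, -36], [0, 0, 0], 91],
    [[25, 9, -36], [0, 0, 0], 91],
    [[25, 9, -36], [0, 0, 0], 91],
    [[25, 9, -34], [0, 0, 0], 91],
    [[20, 6, -20], [0, 0, 0], 91],
    [[5, 0, -4], [0, 0, 0], 91],
    [[0, 0, 0], [0, 0, 0], 91]
  ]
}}

```text
time: 10.32
tool_pos: [454.3, -203.7, 151.0]
tcp_rot: [-1.566, 0.001, -1.499]
contact_force: [-0.2, 0.1, 0.3]
grip_width: 90.7
```

```bash
python3 - <<'E'
from s import *
corks('wrist',102,(190,120,320,265),tag='w8')
corks('side',102,(270,140,330,200),tag='s8')
corks('top',101,(240,120,280,165),tag='t8')
E
```

```text
10.32 [ 454.3 -203.7  151. ] [-1.566e+00  1.000e-03 -1.499e+00] 90.7 [-0.2  0.1  0.3]
wrist [244.7 220.6] (np.int32(71), np.int32(70), np.int32(3848)) [ 446.  -202.5]
side [270.7 182.6] (np.int32(18), np.int32(13), np.int32(185)) [420.3 -37.1]
top [246.9 138.6] (np.int32(125), np.int32(42), np.int32(3363)) [644.6  11.2]
```

View pics/w8.png

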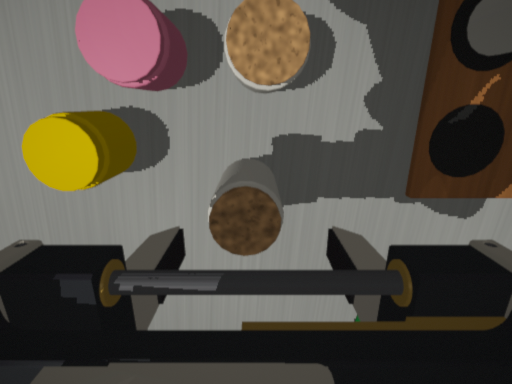

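View pics/t8.png

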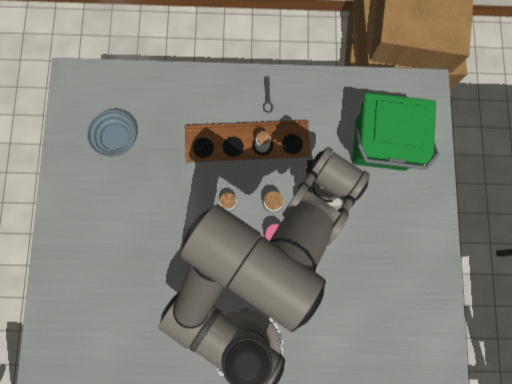

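Emit:
{"fn": "send_rows", "kwargs": {
  "moves": [
    [[0, 15, -4], [0, 0, 0], 91],
    [[0, 22, -3], [0, 0, 0], 91],
    [[0, 22, 0], [0, 0, 0], 91],
    [[0, 16, 0], [0, 0, 0], 91],
    [[0, 3, 0], [0, 0, 0], 91],
    [[0, 0, 0], [0, 0, 0], 91]
  ]
}}

```text
time: 11.22
tool_pos: [453.0, -200.4, 72.4]
tcp_rot: [-1.561, -0.002, -1.489]
contact_force: [0.2, -0.5, 0.3]
grip_width: 91.0
```

```bash
python3 - <<'E'
from s import *
im=cv2.imread('pics/t8.png'); m=viewer.camera_model('top')
f=12; x0,y0=180,115
c=cv2.resize(im[y0:y0+50,x0+50:x0+116],None,fx=f,fy=f,interpolation=cv2.INTER_NEAREST); x0+=50
th=np.linspace(0,2*np.pi,60)
def circ(x,y,z,r,col):
    p=proj(m,np.c_[x+r*np.cos(th),y+r*np.sin(th),z+0*th]); cv2.polylines(c,[(((p-[x0,y0])+.5)*f).astype(int)],True,col,1)
circ(650.2,-40.9,101,21.5,(0,255,0)); circ(650.2,-40.9,15,36,(255,0,0)); circ(650.2,-40.9,89,25,(0,0,255))
cv2.imwrite('pics/t8c.png',c)
E
```

```text
11.22 [ 453.  -200.4   72.4] [-1.561 -0.002 -1.489] 91.0 [ 0.2 -0.5  0.3]
```

View pics/t8c.png

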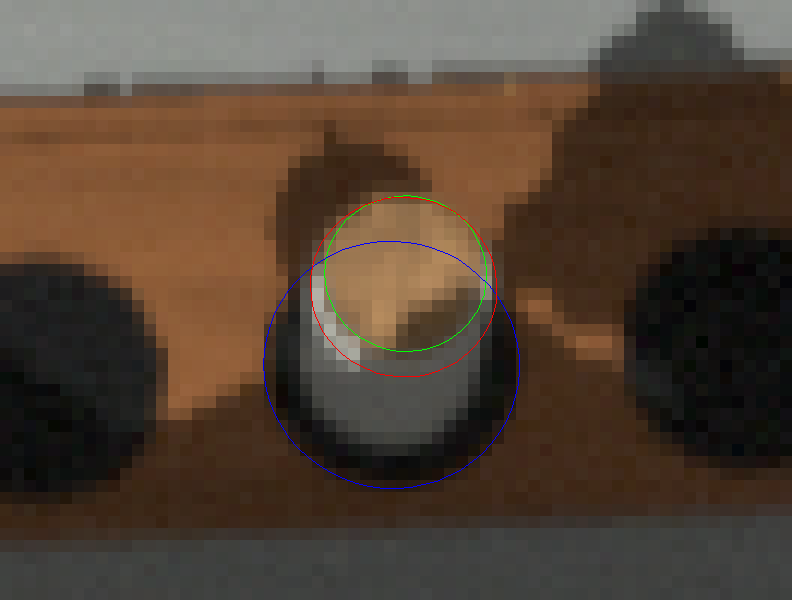

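r sits centred on pad_c to within about 1 mm. Next is the grasp of s.

Emit:
{"fn": "send_rows", "kwargs": {
  "moves": [
    [[3.2, 4, -6], [-0.5, 0.6, 0], 91],
    [[0.5, 2, 0], [0, 0, 0], 91],
    [[0, 0, 0], [0, 0, 0], 91],
    [[0, 0, 0], [0, 0, 0], 55],
    [[0, 0, 0], [0, 0, 0], 50],
    [[0, 0, 0], [0, 0, 0], 50],
    [[0, 0, 0], [0, 0, 0], 50]
  ]
}}

```text
time: 12.1
tool_pos: [447.6, -205.4, 67.8]
tcp_rot: [-1.569, -0.004, -1.5]
contact_force: [-2.1, -0.2, 0.7]
grip_width: 58.8
```

Emit:
{"fn": "send_rows", "kwargs": {
  "moves": [
    [[0, -15, 0], [0, 0, 0], 50],
    [[0, -30, 0], [0, 0, 0], 50],
    [[0, -35, 0], [0, 0, 0], 50],
    [[-8, -25, 20], [0, 0, 0], 50],
    [[-10, -8, 30], [0, 0, 0], 50],
    [[-10, 0, 38], [0, 0, 0], 50],
    [[-10, 0, 38], [0, 0, 0], 50],
    [[-10, 0, 38], [0, 0, 0], 50],
    [[-5, 0, 25], [0, 0, 0], 50],
    [[0, 0, 8], [0, 0, 0], 50],
    [[0, 0, 0], [0, 0, 0], 50]
  ]
}}

```text
time: 13.48
tool_pos: [641.3, -134.0, 175.8]
tcp_rot: [-1.583, 0.005, -1.502]
contact_force: [0.0, -0.4, -3.7]
grip_width: 59.1
```

```bash
python3 - <<'E'
from s import *
show((657.7,-142.4,110),-1.501,50,18)
E
```

```text
13.47 [ 641.3 -134.   175.8] [-1.583  0.005 -1.502] 59.1 [ 0.  -0.4 -3.7]
[[2.4, 16.4, 4.1], [0.2, -0.0, -0.1], 50]
[[2.4, 16.4, 4.1], [0.2, -0.0, -0.1], 50]
[[2.4, 16.4, 4.0], [0.1, -0.0, -0.0], 50]
[[2.4, 16.4, 4.0], [0.2, -0.0, -0.1], 50]
```

Emit:
{"fn": "send_rows", "kwargs": {
  "moves": [
    [[4, 10, 6], [0.4, 0, -0.1], 50],
    [[3, 16, 6], [0.2, 0, -0.1], 50],
    [[1, 16, 3], [0, 0, -0.1], 50],
    [[0, 16, 0], [0, 0, 0], 50],
    [[0, 8, 0], [0, 0, 0], 50],
    [[0, 0, 0], [0, 0, 0], 50]
  ]
}}

```text
time: 14.22
tool_pos: [654.3, -142.6, 103.2]
tcp_rot: [-1.576, 0.001, -1.504]
contact_force: [-0.2, -0.5, -3.8]
grip_width: 58.9
```

```bash
python3 - <<'E'
from s import *
im=viewer.capture('wrist');cv2.imwrite('pics/w9.png',im)
show((657.7,-142.4,84),-1.501,50,8)
E
```

```text
14.22 [ 654.3 -142.6  103.2] [-1.576e+00  1.000e-03 -1.504e+00] 58.9 [-0.2 -0.5 -3.8]
[[-0.0, 6.4, 1.2], [0.1, -0.1, -0.0], 50]
[[0.0, 6.4, 1.1], [0.1, -0.0, -0.0], 50]
[[0.0, 6.4, 1.1], [0.1, -0.1, -0.0], 50]
```

View pics/w9.png

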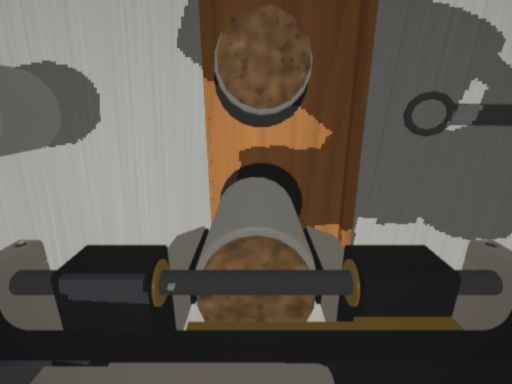

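Emit:
{"fn": "send_rows", "kwargs": {
  "moves": [
    [[0, 6, 2], [0.2, 0, 0], 50],
    [[0, 6, 1.5], [0, -0.1, 0], 50],
    [[0, 4, 0.5], [0, 0, 0], 50],
    [[0, 1, 0], [0, 0, 0], 50],
    [[0, 0, 0], [0, 0, 0], 50]
  ]
}}

```text
time: 14.9
tool_pos: [659.7, -142.5, 87.3]
tcp_rot: [-1.569, -0.001, -1.502]
contact_force: [-0.2, 0.6, -2.9]
grip_width: 59.0
```

```bash
python3 - <<'E'
from s import *
im=viewer.capture('wrist');cv2.imwrite('pics/w10c.png',cv2.resize(im[130:280,180:340],None,fx=4,fy=4,interpolation=cv2.INTER_NEAREST))
show((657.7,-142.4,84),-1.501,50,8)
E
```

```text
14.9 [ 659.7 -142.5   87.3] [-1.569e+00 -1.000e-03 -1.502e+00] 59.0 [-0.2  0.6 -2.9]
[[-0.2, 3.3, -2.0], [-0.1, -0.1, 0.1], 50]
```

View pics/w10c.png

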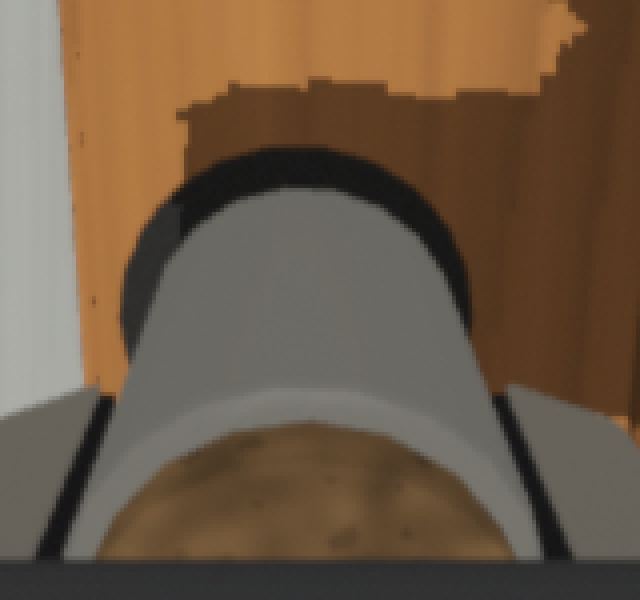

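Emit:
{"fn": "send_rows", "kwargs": {
  "moves": [
    [[-1, 1, -1.8], [-0.1, 0, 0], 50],
    [[0, 1, 0], [0, 0, 0], 50],
    [[0, 1, 0], [0, 0, 0], 50],
    [[0, 1, 0], [0, 0, 0], 50]
  ]
}}

```text
time: 15.45
tool_pos: [657.9, -141.6, 83.6]
tcp_rot: [-1.57, -0.001, -1.502]
contact_force: [0.0, -0.5, -4.1]
grip_width: 59.3
```

Emit:
{"fn": "send_rows", "kwargs": {
  "moves": [
    [[0, 1, 0], [0, 0, 0], 50],
    [[0, 0.5, 0], [0, 0, 0], 50]
  ]
}}

```text
time: 15.7
tool_pos: [657.9, -141.7, 82.9]
tcp_rot: [-1.57, -0.001, -1.502]
contact_force: [-1.8, 0.0, 2.0]
grip_width: 59.2
```

Emit:
{"fn": "send_rows", "kwargs": {
  "moves": [
    [[0, 0.3, 0], [0, 0, 0], 58],
    [[0, 0, 0], [0, 0, 0], 65],
    [[0, 0, 0], [0, 0, 0], 80],
    [[0, 0, 0], [0, 0, 0], 91],
    [[0, 0, 0], [0, 0, 0], 91],
    [[0, -20, 0], [0, 0, 0], 91],
    [[0, -45, 0], [0, 0, 0], 91],
    [[0, -45, 0], [0, 0, 0], 91],
    [[-25, -15, -25], [0, 0, 0], 91],
    [[0, 0, 0], [0, 0, 0], 91]
  ]
}}

```text
time: 16.95
tool_pos: [631.4, -118.2, 211.5]
tcp_rot: [-1.567, -0.002, -1.502]
contact_force: [-0.1, 0.4, -0.8]
grip_width: 90.9
```

```bash
python3 - <<'E'
from s import *
cv2.imwrite('pics/w11.png',viewer.capture('wrist'))
cv2.imwrite('pics/s11.png',viewer.capture('side'))
show((454.7,-77.3,130),-1.501,91,50)
E
```

```text
16.95 [ 631.4 -118.2  211.5] [-1.567 -0.002 -1.502] 90.9 [-0.1  0.4 -0.8]
[[-13.3, 20.2, -43.4], [-0.1, -0.0, 0.0], 91]
[[-13.3, 20.3, -43.4], [-0.0, -0.0, 0.0], 91]
[[-13.2, 20.3, -43.4], [-0.1, -0.0, 0.1], 91]
[[-13.2, 20.3, -43.4], [-0.0, -0.1, 0.0], 91]
```

View pics/w11.png

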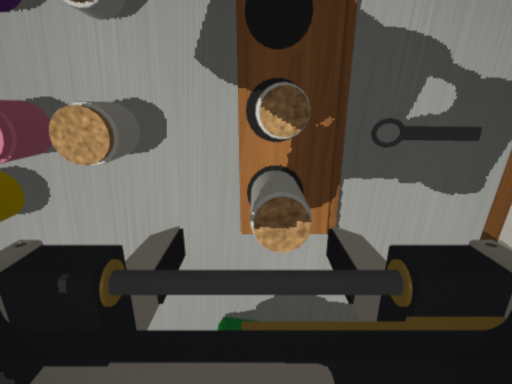

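View pics/s11.png

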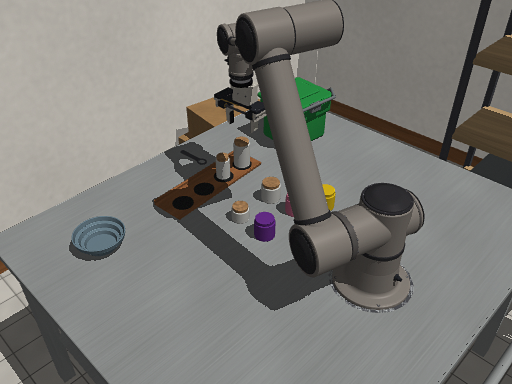

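Emit:
{"fn": "send_rows", "kwargs": {
  "moves": [
    [[-12, 14, -40], [0, 0, 0], 84],
    [[-13, 20, -42], [0, 0, 0], 84],
    [[-12, 18, -40], [0, 0, 0], 84],
    [[-8, 12, -28], [0, 0, 0], 84],
    [[0, 3, -8], [0, 0, 0], 84],
    [[0, 0, 0], [0, 0, 0], 84]
  ]
}}

```text
time: 17.8
tool_pos: [469.6, -87.8, 135.5]
tcp_rot: [-1.572, -0.002, -1.506]
contact_force: [-0.6, -0.0, 0.3]
grip_width: 83.8
```

```bash
python3 - <<'E'
from s import *
corks('wrist',70,(190,120,320,265),tag='w12')
show((455.5,-77.3,100),-1.501,84,30)
E
```

```text
17.8 [469.6 -87.8 135.5] [-1.572 -0.002 -1.506] 83.8 [-0.6 -0.   0.3]
wrist [236.6 198.5] (np.int32(76), np.int32(73), np.int32(4301)) [453.7 -75.8]
[[-5.7, 17.7, -6.7], [0.0, -0.2, 0.0], 84]
[[-5.8, 17.8, -6.7], [0.0, -0.1, 0.1], 84]
```

View pics/w12.png

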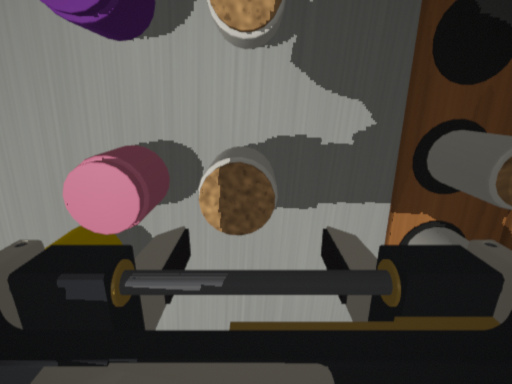

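Emit:
{"fn": "send_rows", "kwargs": {
  "moves": [
    [[-7, 8, -9], [0, 0, 0], 84],
    [[-4, 10, -6], [0, 0, 0], 84],
    [[0, 0, 0], [0, 0, 0], 84],
    [[0, 0, 0], [0, 0, 0], 84]
  ]
}}

```text
time: 18.35
tool_pos: [455.7, -77.8, 116.5]
tcp_rot: [-1.569, -0.003, -1.506]
contact_force: [-0.4, 0.1, 0.1]
grip_width: 83.8
```

```bash
python3 - <<'E'
from s import *
show((455,-77.3,44),-1.501,84,20)
E
```

```text
18.35 [455.7 -77.8 116.5] [-1.569 -0.003 -1.506] 83.8 [-0.4  0.1  0.1]
[[-0.2, 18.1, -0.2], [-0.0, -0.1, 0.0], 84]
[[-0.2, 18.1, -0.2], [-0.0, -0.1, 0.0], 84]
[[-0.2, 18.2, -0.2], [-0.0, -0.0, 0.1], 84]
[[-0.1, 18.1, -0.2], [-0.1, -0.1, 0.0], 84]
```

Emit:
{"fn": "send_rows", "kwargs": {
  "moves": [
    [[0.5, 15, -0.5], [0, 0, 0], 84],
    [[0.5, 18, -0.5], [0, 0, 0], 84],
    [[0.5, 15, -0.5], [0, 0, 0], 84],
    [[0.3, 8, 0], [0, 0, 0], 84],
    [[0, 0, 0], [0, 0, 0], 84]
  ]
}}

```text
time: 18.98
tool_pos: [457.0, -80.8, 60.5]
tcp_rot: [-1.564, -0.005, -1.506]
contact_force: [0.6, -0.6, -0.3]
grip_width: 83.8
```

```bash
python3 - <<'E'
from s import *
cv2.imwrite('pics/w13.png',viewer.capture('wrist'))
show((455,-77.3,43),-1.501,84,20)
E
```

```text
18.98 [457.  -80.8  60.5] [-1.564 -0.005 -1.506] 83.8 [ 0.6 -0.6 -0.3]
[[-3.7, 17.4, -1.8], [-0.4, -0.3, 0.3], 84]
```

View pics/w13.png

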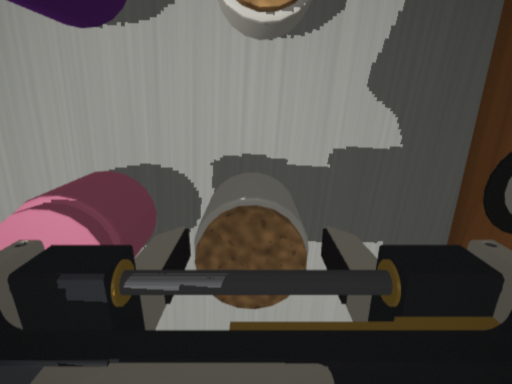

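Emit:
{"fn": "send_rows", "kwargs": {
  "moves": [
    [[-2.5, 7, -1.8], [-0.3, -0.3, 0.3], 84],
    [[-1, 8, 0], [0, 0, 0], 84],
    [[0, 3, 0], [0, 0, 0], 84],
    [[0, 0, 0], [0, 0, 0], 84],
    [[0, 0, 0], [0, 0, 0], 60],
    [[0, 0, 0], [0, 0, 0], 55],
    [[0, 0, 0], [0, 0, 0], 55],
    [[0, 0, 0], [0, 0, 0], 55]
  ]
}}

```text
time: 20.02
tool_pos: [455.6, -77.4, 42.6]
tcp_rot: [-1.568, 0.0, -1.5]
contact_force: [0.1, 0.4, -0.7]
grip_width: 65.3
```

```bash
python3 - <<'E'
from s import *
E
```

```text
20.02 [455.6 -77.4  42.6] [-1.568  0.    -1.5  ] 65.3 [ 0.1  0.4 -0.7]
```

Emit:
{"fn": "send_rows", "kwargs": {
  "moves": [
    [[0, -15, 0], [0, 0, 0], 55],
    [[0, -35, 0], [0, 0, 0], 55],
    [[0, -40, 0], [0, 0, 0], 55],
    [[-8, -35, 14], [0, 0, 0], 55],
    [[-18, -12, 30], [0, 0, 0], 55],
    [[-22, -3, 36], [0, 0, 0], 55],
    [[-22, -3, 36], [0, 0, 0], 55],
    [[-22, -2, 36], [0, 0, 0], 55],
    [[-14, 0, 22], [0, 0, 0], 55],
    [[-6, 0, 10], [0, 0, 0], 55],
    [[0, 0, 0], [0, 0, 0], 55]
  ]
}}

```text
time: 21.4
tool_pos: [632.8, 51.3, 187.4]
tcp_rot: [-1.577, 0.003, -1.502]
contact_force: [0.4, -0.4, -3.3]
grip_width: 65.1
```

```bash
python3 - <<'E'
from s import *
show((643.4,58.5,85),-1.501,55,18)
E
```

```text
21.4 [632.8  51.3 187.4] [-1.577  0.003 -1.502] 65.1 [ 0.4 -0.4 -3.3]
[[-1.0, 17.1, 1.9], [0.1, -0.0, -0.0], 55]
[[-1.0, 17.0, 1.9], [0.1, -0.0, -0.0], 55]
[[-1.0, 17.1, 1.9], [0.0, -0.0, -0.0], 55]
[[-1.1, 17.1, 1.9], [0.1, -0.0, -0.1], 55]
[[-1.1, 17.0, 1.9], [0.0, -0.0, -0.0], 55]
[[-1.0, 17.1, 1.9], [0.1, -0.1, -0.1], 55]
```

Emit:
{"fn": "send_rows", "kwargs": {
  "moves": [
    [[-3, 12, 5], [0.2, 0, 0], 55],
    [[-2, 18, 4], [0.1, 0, 0], 55],
    [[-1, 18, 2], [0, 0, 0], 55],
    [[0, 18, 0], [0, 0, 0], 55],
    [[0, 17, 0], [0, 0, 0], 55],
    [[0, 10, 0], [0, 0, 0], 55],
    [[0, 0, 0], [0, 0, 0], 55]
  ]
}}

```text
time: 22.28
tool_pos: [640.4, 56.3, 85.3]
tcp_rot: [-1.578, 0.003, -1.505]
contact_force: [-0.6, -0.6, -3.4]
grip_width: 65.1
```

```bash
python3 - <<'E'
from s import *
im=viewer.capture('wrist');cv2.imwrite('pics/w14.png',im)
show((643.4,58.5,60),-1.501,55,18)
E
```

```text
22.27 [640.4  56.3  85.3] [-1.578  0.003 -1.505] 65.1 [-0.6 -0.6 -3.4]
[[-1.0, 12.6, 1.7], [0.2, -0.1, -0.1], 55]
[[-0.9, 12.7, 1.6], [0.2, -0.1, -0.1], 55]
```

View pics/w14.png

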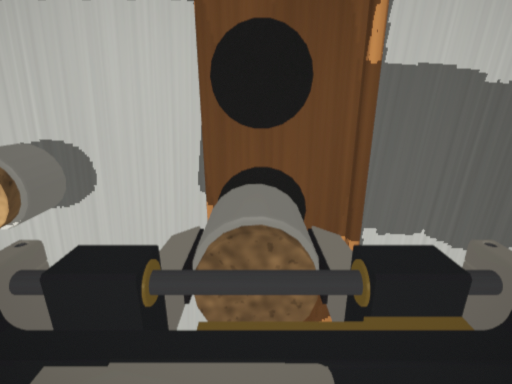

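Emit:
{"fn": "send_rows", "kwargs": {
  "moves": [
    [[-1.5, 8, 2], [0.3, -0.1, -0.1], 55],
    [[-0.7, 8, 1.2], [0.1, 0, 0], 55],
    [[0, 7, 0], [0, 0, 0], 55],
    [[0, 1, 0], [0, 0, 0], 55],
    [[0, 0, 0], [0, 0, 0], 55]
  ]
}}

```text
time: 22.95
tool_pos: [645.1, 59.0, 62.0]
tcp_rot: [-1.566, 0.001, -1.503]
contact_force: [0.3, 0.4, -3.2]
grip_width: 65.2
```

```bash
python3 - <<'E'
from s import *
im=viewer.capture('wrist');cv2.imwrite('pics/w15c.png',cv2.resize(im[130:280,180:340],None,fx=4,fy=4,interpolation=cv2.INTER_NEAREST))
show((643.4,58.5,58),-1.501,55,18)
E
```

```text
22.95 [645.1  59.   62. ] [-1.566e+00  1.000e-03 -1.503e+00] 65.2 [ 0.3  0.4 -3.2]
[[0.4, 4.0, -1.7], [-0.3, -0.1, -0.0], 55]
```

View pics/w15c.png

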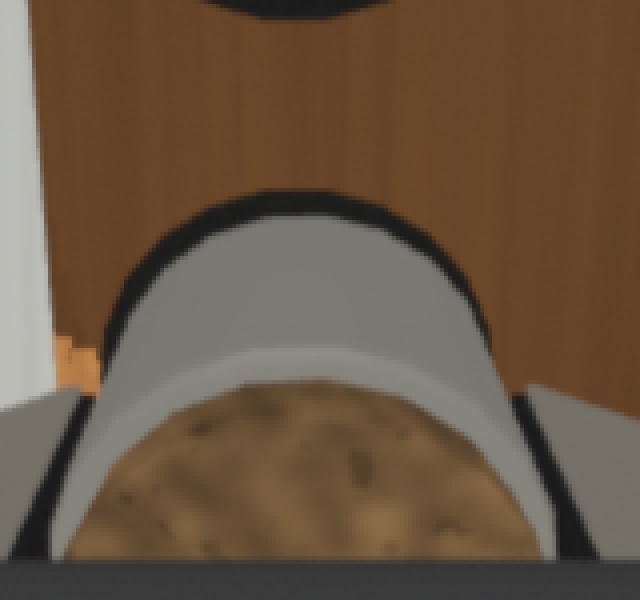

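Emit:
{"fn": "send_rows", "kwargs": {
  "moves": [
    [[0, 2, -1.6], [-0.3, 0, 0], 55],
    [[0, 1.5, 0], [0, 0, 0], 55],
    [[0, 1, 0], [0, 0, 0], 55],
    [[0, 1, 0], [0, 0, 0], 55]
  ]
}}

```text
time: 23.5
tool_pos: [643.7, 58.8, 57.6]
tcp_rot: [-1.57, 0.0, -1.503]
contact_force: [-5.2, -0.1, 9.0]
grip_width: 65.3
```

Emit:
{"fn": "send_rows", "kwargs": {
  "moves": [
    [[0, 0, 0], [0, 0, 0], 64],
    [[0, 0, 0], [0, 0, 0], 72],
    [[0, 0, 0], [0, 0, 0], 91],
    [[0, 0, 0], [0, 0, 0], 91],
    [[0, -20, 0], [0, 0, 0], 91],
    [[0, -40, 0], [0, 0, 0], 91],
    [[0, -40, -8], [0, 0, 0], 91],
    [[0, 0, -35], [0, 0, 0], 80],
    [[-2, 2, -42], [0, 0, 0], 80],
    [[-2, 2, -42], [0, 0, 0], 80],
    [[-2, 2, -40], [0, 0, 0], 80],
    [[0, 5, -20], [0, 0, 0], 80],
    [[0, 5, -4], [0, 0, 0], 80],
    [[0, 0, 0], [0, 0, 0], 80]
  ]
}}

```text
time: 25.25
tool_pos: [450.2, 51.4, 145.8]
tcp_rot: [-1.56, -0.001, -1.503]
contact_force: [-0.4, -0.0, 0.5]
grip_width: 79.9
```

```bash
python3 - <<'E'
from s import *
corks('wrist',54,(190,120,320,265),tag='w16')
cv2.imwrite('pics/s16.png',viewer.capture('side'))
show((453.8,69,100),-1.501,80,18)
E
```

```text
25.25 [450.2  51.4 145.8] [-1.560e+00 -1.000e-03 -1.503e+00] 79.9 [-0.4 -0.   0.5]
wrist [258.3 182.3] (np.int32(59), np.int32(57), np.int32(2633)) [451.9  70.2]
[[-5.8, 15.3, 1.4], [-0.2, -0.0, 0.0], 80]
[[-5.8, 15.3, 1.5], [-0.2, -0.1, 0.0], 80]
[[-5.8, 15.2, 1.5], [-0.2, -0.0, 0.0], 80]
```

View pics/w16.png

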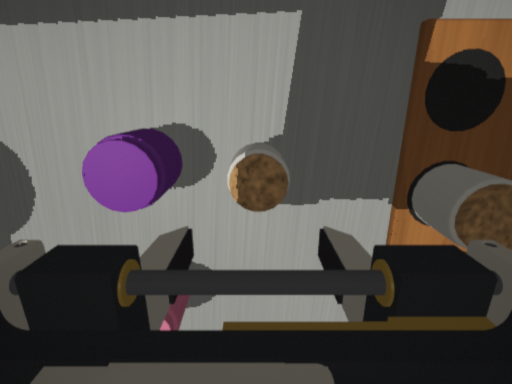

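View pics/s16.png

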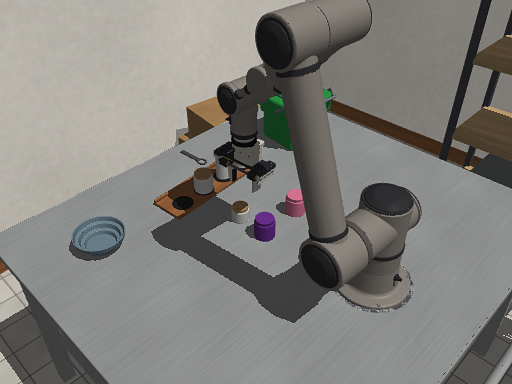

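q stands on pad_b. p's lid is at (258,182) in the wrist view. I'll approach it.

Emit:
{"fn": "send_rows", "kwargs": {
  "moves": [
    [[-9, 12, 1], [-0.5, 0, 0], 80],
    [[-7, 15, 1], [0, 0, 0], 80],
    [[-2, 15, 1], [0, 0, 0], 80],
    [[0, 8, 0], [0, 0, 0], 80],
    [[0, 0, 0], [0, 0, 0], 80]
  ]
}}

```text
time: 25.98
tool_pos: [455.3, 71.8, 91.9]
tcp_rot: [-1.569, -0.0, -1.503]
contact_force: [-0.2, 0.4, -0.2]
grip_width: 80.0
```

```bash
python3 - <<'E'
from s import *
show((453,69,36),-1.501,80,18)
E
```

```text
25.98 [455.3  71.8  91.9] [-1.569 -0.    -1.503] 80.0 [-0.2  0.4 -0.2]
[[0.6, 14.0, -0.7], [-0.0, -0.0, 0.0], 80]
[[0.7, 14.0, -0.6], [-0.0, -0.0, 0.0], 80]
[[0.6, 14.0, -0.7], [-0.1, -0.1, 0.0], 80]
[[0.7, 13.9, -0.6], [-0.0, -0.0, 0.0], 80]
```

Emit:
{"fn": "send_rows", "kwargs": {
  "moves": [
    [[1.5, 12, -1.2], [0, 0, 0], 80],
    [[1, 14, -1.2], [0, 0, 0], 80],
    [[0, 12, -0.5], [0, 0, 0], 80],
    [[0, 5, 0], [0, 0, 0], 80],
    [[0, 0, 0], [0, 0, 0], 80]
  ]
}}

```text
time: 26.6
tool_pos: [453.4, 68.7, 47.0]
tcp_rot: [-1.567, -0.001, -1.504]
contact_force: [0.7, 0.5, 1.0]
grip_width: 79.8
```

```bash
python3 - <<'E'
from s import *
cv2.imwrite('pics/w17.png',viewer.capture('wrist'))
show((453,69,35),-1.501,80,18)
E
```

```text
26.6 [453.4  68.7  47. ] [-1.567e+00 -1.000e-03 -1.504e+00] 79.8 [0.7 0.5 1. ]
[[-0.4, 12.0, -0.4], [-0.2, -0.2, 0.0], 80]
```

View pics/w17.png

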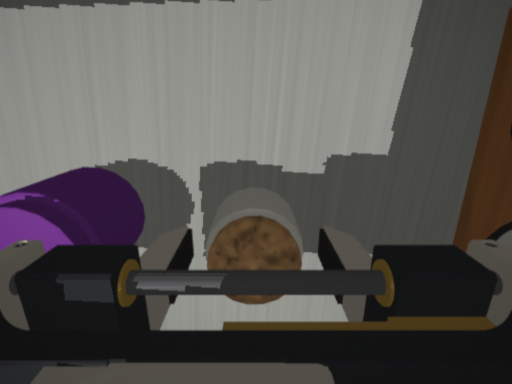

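Emit:
{"fn": "send_rows", "kwargs": {
  "moves": [
    [[0, 6, 0], [-0.2, 0, 0], 80],
    [[0, 6, 0], [0, 0, 0], 80],
    [[0, 0, 0], [0, 0, 0], 80],
    [[0, 0, 0], [0, 0, 0], 55],
    [[0, 0, 0], [0, 0, 0], 48],
    [[0, 0, 0], [0, 0, 0], 48],
    [[0, 0, 0], [0, 0, 0], 48],
    [[0, 0, 0], [0, 0, 0], 48]
  ]
}}

```text
time: 27.65
tool_pos: [454.0, 68.7, 35.2]
tcp_rot: [-1.569, -0.001, -1.504]
contact_force: [0.4, -0.0, -1.9]
grip_width: 56.9
```

```bash
python3 - <<'E'
from s import *
E
```

```text
27.65 [454.   68.7  35.2] [-1.569e+00 -1.000e-03 -1.504e+00] 56.9 [ 0.4 -0.  -1.9]
```

Emit:
{"fn": "send_rows", "kwargs": {
  "moves": [
    [[0, -15, 0], [0, 0, 0], 48],
    [[0, -35, 0], [0, 0, 0], 48],
    [[-3, -40, 5], [0, 0, 0], 48],
    [[-8, -30, 16], [0, 0, 0], 48],
    [[-13, -8, 32], [0, 0, 0], 48],
    [[-14, -3, 36], [0, 0, 0], 48],
    [[-14, -3, 36], [0, 0, 0], 48],
    [[-12, 0, 32], [0, 0, 0], 48],
    [[-8, 0, 18], [0, 0, 0], 48],
    [[-2, 0, 6], [0, 0, 0], 48],
    [[0, 0, 0], [0, 0, 0], 48]
  ]
}}

```text
time: 29.02
tool_pos: [631.0, 157.0, 168.8]
tcp_rot: [-1.578, -0.001, -1.504]
contact_force: [-1.1, -0.1, -2.3]
grip_width: 57.3
```

```bash
python3 - <<'E'
from s import *
show((636.7,157.8,80),-1.501,48,18)
E
```

```text
29.02 [631.  157.  168.8] [-1.578e+00 -1.000e-03 -1.504e+00] 57.3 [-1.1 -0.1 -2.3]
[[-0.1, 17.8, 1.3], [0.1, -0.0, 0.0], 48]
[[-0.1, 17.7, 1.3], [0.1, -0.0, 0.0], 48]
[[-0.1, 17.8, 1.2], [0.1, -0.1, 0.0], 48]
[[-0.1, 17.8, 1.2], [0.1, -0.0, 0.0], 48]
[[-0.1, 17.7, 1.1], [0.0, -0.1, 0.0], 48]
```

Emit:
{"fn": "send_rows", "kwargs": {
  "moves": [
    [[-0.5, 12, 3], [0.3, 0, 0], 48],
    [[-0.3, 17, 2.5], [0.1, 0, 0], 48],
    [[0, 17, 0.7], [0, 0, 0], 48],
    [[0, 17, 0], [0, 0, 0], 48],
    [[0, 14, 0], [0, 0, 0], 48],
    [[0, 6, 0], [0, 0, 0], 48],
    [[0, 0, 0], [0, 0, 0], 48]
  ]
}}

```text
time: 29.9
tool_pos: [634.6, 156.9, 78.3]
tcp_rot: [-1.576, -0.001, -1.505]
contact_force: [-0.5, -0.3, -2.2]
grip_width: 57.5
```

```bash
python3 - <<'E'
from s import *
show((636.7,157.8,53),-1.501,48,9)
E
```

```text
29.9 [634.6 156.9  78.3] [-1.576e+00 -1.000e-03 -1.505e+00] 57.5 [-0.5 -0.3 -2.2]
[[-0.3, 8.4, 0.8], [0.1, -0.1, 0.0], 48]
[[-0.2, 8.5, 0.7], [0.1, -0.1, 0.0], 48]
[[-0.3, 8.4, 0.8], [0.1, -0.0, 0.1], 48]
```

Emit:
{"fn": "send_rows", "kwargs": {
  "moves": [
    [[-0.7, 8, 1.3], [0.3, -0.1, 0], 48],
    [[-0.3, 8, 0.7], [0, -0.1, 0], 48],
    [[0, 5, 0], [0, 0, 0], 48],
    [[0, 1, 0], [0, 0, 0], 48],
    [[0, 0, 0], [0, 0, 0], 48]
  ]
}}

```text
time: 30.52
tool_pos: [637.6, 158.3, 56.3]
tcp_rot: [-1.567, -0.001, -1.501]
contact_force: [0.9, -0.2, -2.1]
grip_width: 57.2
```

```bash
python3 - <<'E'
from s import *
im=viewer.capture('wrist');cv2.imwrite('pics/w18c.png',cv2.resize(im[130:280,180:340],None,fx=4,fy=4,interpolation=cv2.INTER_NEAREST))
show((636.7,157.8,51),-1.501,48,9)
E
```

```text
30.52 [637.6 158.3  56.3] [-1.567e+00 -1.000e-03 -1.501e+00] 57.2 [ 0.9 -0.2 -2.1]
[[0.4, 5.3, -0.9], [-0.2, -0.0, 0.1], 48]
```

View pics/w18c.png

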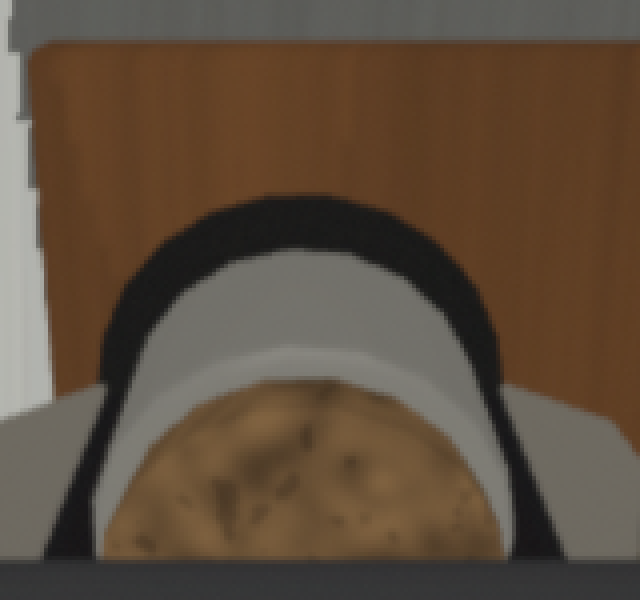

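Emit:
{"fn": "send_rows", "kwargs": {
  "moves": [
    [[0, 2, -0.7], [-0.2, 0, 0], 48],
    [[0, 2, 0], [0, 0, 0], 48],
    [[0, 1, 0], [0, 0, 0], 48],
    [[0, 1, 0], [0, 0, 0], 48]
  ]
}}

```text
time: 31.08
tool_pos: [637.1, 158.2, 50.5]
tcp_rot: [-1.57, -0.001, -1.501]
contact_force: [-0.3, 0.3, -2.2]
grip_width: 57.2
```

Emit:
{"fn": "send_rows", "kwargs": {
  "moves": [
    [[0, 0.8, 0], [0, 0, 0], 48],
    [[0, 0.5, 0], [0, 0, 0], 48]
  ]
}}

```text
time: 31.32
tool_pos: [637.1, 158.2, 50.2]
tcp_rot: [-1.57, -0.001, -1.501]
contact_force: [-3.7, -0.8, 2.4]
grip_width: 57.7
```

Emit:
{"fn": "send_rows", "kwargs": {
  "moves": [
    [[0, 0, 0], [0, 0, 0], 57],
    [[0, 0, 0], [0, 0, 0], 65],
    [[0, 0, 0], [0, 0, 0], 85],
    [[0, 0, 0], [0, 0, 0], 91],
    [[0, -20, 0], [0, 0, 0], 91],
    [[0, -40, 0], [0, 0, 0], 91],
    [[0, -40, 0], [0, 0, 0], 91],
    [[-15, -20, -25], [0, 0, 0], 91],
    [[-30, -5, -40], [0, 0, 0], 91],
    [[-35, -5, -40], [0, 0, 0], 91],
    [[-35, -5, -40], [0, 0, 0], 91],
    [[-35, -5, -40], [0, 0, 0], 91],
    [[-35, -5, -40], [0, 0, 0], 91],
    [[-35, -5, -40], [0, 0, 0], 91],
    [[-25, 0, -30], [0, 0, 0], 91],
    [[0, 0, 0], [0, 0, 0], 91]
  ]
}}

```text
time: 33.33
tool_pos: [318.8, 389.1, 204.9]
tcp_rot: [-1.561, 0.004, -1.504]
contact_force: [0.3, -0.4, 0.4]
grip_width: 90.8
```

```bash
python3 - <<'E'
from s import *
im=viewer.capture('top'); cv2.imwrite('pics/t20.png',im); sd=viewer.capture('side'); cv2.imwrite('pics/s20.png',sd)
m=viewer.camera_model('top')
f=6; x0,y0=180,105
c=cv2.resize(im[y0:y0+70,x0:x0+133],None,fx=f,fy=f,interpolation=cv2.INTER_NEAREST)
th=np.linspace(0,2*np.pi,60)
def circ(x,y,z,r,col):
    p=proj(m,np.c_[x+r*np.cos(th),y+r*np.sin(th),z+0*th]); cv2.polylines(c,[(((p-[x0,y0])+.5)*f).astype(int)],True,col,1)
for (x,y),h,rc in [((657.7,-140.9),102,26.5),((650.2,-40.9),86,21.5),((643.4,58.5),70,29.5),((636.7,158.1),54,25.5)]:
    circ(x,y,15+h,rc,(0,255,0)); circ(x,y,15,36,(255,0,0))
cv2.imwrite('pics/t20c.png',c[:,:800])
E
```

```text
33.33 [318.8 389.1 204.9] [-1.561  0.004 -1.504] 90.8 [ 0.3 -0.4  0.4]
```

View pics/t20c.png

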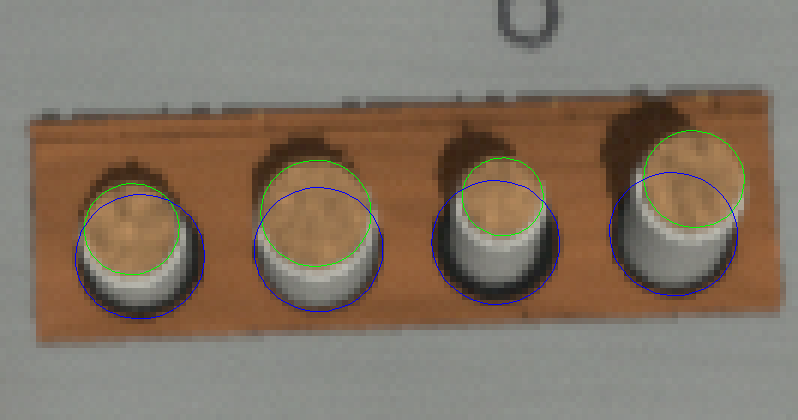

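View pics/s20.png

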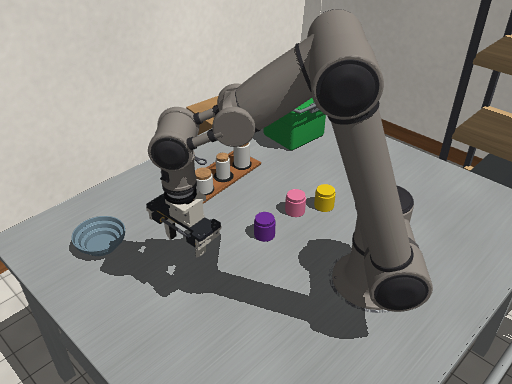

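View pics/t20.png

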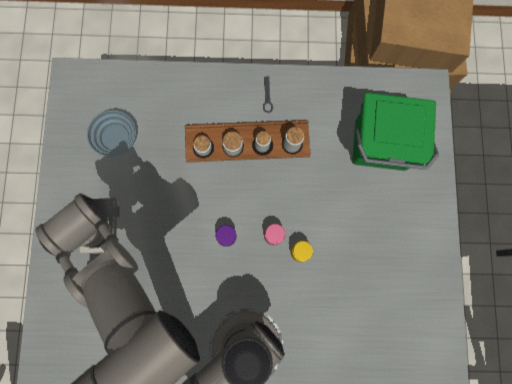

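In the top view all four stand upright, with lids within about 1 mm of the expected circles. The caddy at (397,130), the bowl at (112,132) and the look-alikes have not moved. Handing in.

```bash
python3 - <<'E'
from plant import bot
print(bot.close_job())
E
```

```text
the job is handed in; nothing more can be done
None
```

All four canisters stand upright on their pads, in order of height from the caddy, which is on the robot's right. The tallest (s) is on pad_d, r on pad_c, q on pad_b and the shortest (p) on pad_a. Each was lowered until the wrist felt light contact (about 2–9 N) before the fingers opened, and I handed the job in at about 33 s.

- **Centring:** in the last top picture, all four lids were within about 1 mm of where they should be if centred on their pads.
- **Left alone:** by eye, the caddy, the bowl and the pink, purple and yellow look-alikes are where they started, and the gripper was clear of everything.
- **Disagreement between cameras:** the wrist camera put the canisters about 1–2 mm to the left of where the top camera did. I relied on the top camera and used the wrist views only to compare each canister with its pad. For r, that meant a shift of about 3 mm before setting it down.
- **Side view at the end:** the arm hid part of the row, so that picture shows only some of the canisters and not p.

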